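Unlatch and open the guard gate of a barrel tumbler

TASK

Open the guard of the barrel tumbler so that the barrel can be got at: by its knob, lift the gate's latch bar out of the catch by feel, without straining the catch, and swing the gate wide open, square to the guard's front or beyond, without flinging it. Let the bar back down on its rest, let go, and leave the other things on the bench where they are.

Things in the scene. Friction and masses are not known exactly. Their poses are not given: they have to be found in the camera images.
- guard: Guard of a small barrel tumbler, fixed to the bench: base plate 250 (x) x 290 (y) mm, four 25 mm square aluminium posts, sides, back and roof of steel wire mesh, its top 208 mm up; black barrel inside. Origin: centre of its underside, at bench height; its -x is the front (gate side), +y its left. Front posts at its x = -105, y = +125 mm (hinge post) and y = -125 mm (catch post).
- gate (a joint): Angle of the gate, rad: 0 shut, grows as its free edge swings out towards the guard's -x (clockwise seen from above), 1.57 square to the front, stop at 1.9. It hangs at the front's left end and stays where it is left (hinge friction under 1 N at the knob). Latched, it has about 0.01 rad of play.
- gate_hinge (a point): Point on the gate's upright hinge axis, 185 mm above the bench, level with the latch bar at rest.
- gate_corner (a point): Top corner of the gate's free edge, 200 mm above the bench, 235 mm from the hinge axis, in the gate's mid-plane. The gate is an aluminium tube frame 15 mm thick filled with wire mesh, 30 to 200 mm above the bench, about 0.9 kg.
- latch (a joint): Angle of the latch bar on the gate, rad: 0 at rest (level), grows as the knob end is lifted, stop at 0.18. Flat steel bar 6 x 14 mm, 230 mm long, 0.2 kg, along the front of the gate's top rail, centre line 185 mm above the bench; its free end reaches 40 mm past the gate's free edge into the catch. It falls back by its own weight.
- latch_pivot (a point): The latch bar's pivot bolt, on the gate's front, 60 mm from the hinge axis. Between it and the knob, 130 mm from the hinge axis, the bar runs through a guide hoop 12 mm wide that stands 22 mm out from the gate's mid-plane, 175 to 208 mm above the bench; the hoop's foot is the bar's rest.
- latch_knob (a point): Centre of the bar's lifting knob: black cylinder 20 mm in diameter, 30 mm long, its axis level and square out from the gate's front, on a 9 mm stem. 195 mm along the gate from the hinge axis, 135 mm from the pivot, 60 mm in front of the gate's mid-plane, 185 mm above the bench at rest; 28 mm free behind the head. Pinch it from above, a finger on either side along the gate.
- catch: Steel catch on the catch post's front, 190 mm from the bar's pivot, top under 231 mm. Origin: on the post's face, at the bar's centre line at rest. It carries a hooded C-shaped strike, 16 mm wide, 32 mm deep: a front lip holds the bar in; above the lip a mouth 20 mm high lets it out forwards; above that the hood's front edge is turned down 5 mm. Over 20 N on the catch strains it.
- catch_seat (a point): The resting bar's centre in the catch. The strike is set in slots, differently each time: its lip's top is 3 to 23 mm above the resting bar's underside; no reading tells it, only feel. Too low, the lip holds the bar; too high, the hood's turned-down edge does. Free between: about 3 mm at the knob. Lifted on, the bar meets the hood's roof, at 9 to 23 mm of lift at the knob.
- jar: Lidded glass jar, 64 mm in diameter, 85 mm high, standing beside the guard; not part of the job. Origin: centre of its underside.
- shot_tray: Small open cardboard tray 100 x 75 x 35 mm; not part of the job. Origin: centre of its underside.
- bench_block: Square steel bench block 70 x 70 x 22 mm; not part of the job. Origin: centre of its underside.

How it is judged:
On the way, in this order (a step that is already met when the one before it is completed fails the run):
1. the latch bar is lifted while the gate is still shut (value of joint latch above 0.015 rad and value of joint gate below 0.05 rad), for 0.05 s.
2. the gate is swung wide open (value of joint gate above 1.4 rad), for 0.2 s.
At the end, for the whole second after the job is handed in: the gate stands open at 1.4 rad (80 degrees) or more and at rest, the latch bar is back down on its rest (within 0.015 rad), and nothing is touched (value of joint gate above 1.4 rad and value of joint latch below 0.015 rad and not (velocity of joint gate above 0.05 rad/s) and velocity of joint gate above -0.05 rad/s).
It fails at once if the catch is strained: more than 20 N on it (contact force between catch and anything else above 20 N).
It fails at once if the gate is flung: faster than 1.5 rad/s (velocity of joint gate above 1.5 rad/s or velocity of joint gate below -1.5 rad/s).
It fails at once if a bystander is moved more than 30 mm or tipped (distance of any of jar, shot_tray, bench_block from where it was at the start of the episode above 0.03 m or angle between jar's own z axis and vertical above 0.4 rad).
It also fails if it takes over 64 s, if anything falls off the work surface, if the arm or the gripper's body presses on something with over 40 N, if the wrist force passes 120 N, or if a joint passes its speed limit or range.

ROBOT

A 7-joint arm with a two-finger parallel gripper is mounted at the origin on the work surface. World frame = base frame: x ahead of the robot, y to its left, z up, the work surface at z = 0. Lengths are in m, angles in rad, forces in N, time in s.
With the tool pointing down it reaches from about 0.4 to 0.85 m from the base axis. Payload 10.4 kg.
Tool frame: the origin (TCP) lies on the centre line of the jaws, within the pads' length; the fingertips stand 14 mm ahead of it and the grasp point (between the pads) lies 5 mm behind it (manip.tip_reach is the distance from the TCP to the fingertips, in m); z points along the fingers, y is the line along which they close (so a half turn about z gives the same grasp; the last joint's range is limited). The gripper opens to 85 mm and grips with 20 to 120 N. Pads are 22 mm wide; open, the fingers measure 114 mm over their backs; the gripper's body (76 mm by 85 mm) begins 54 mm behind the grasp point. The pads swing forward as they close: fully open they stand 13 mm farther back than shut.
Start: joints at [-1.35, 0.332, -0.065, 1.46, 0.022, 1.35, -0.088], TCP at [0.151, 0.607, 0.245] pointing down, gripper open.
Joint ranges: [-2.6, 2.6], [-0.5, 2.12], [-1.47, 1.34], [0.16, 2.42], [-1.27, 4.41], [0.06, 2.06], [-2.6, 2.6]. Speed limits (rad/s): [2.22, 2.22, 2.79, 2.79, 3.14, 3.14, 3.14].

INTERFACE

Orientations are given as a unit quaternion [x, y, z, w].
In Python, from workcell import manip gives the robot as it stands.
- The arm moves only by the shell command python3 -m pendant 'ROWS' [FORCE]. ROWS is JSON, a list of rows, each a list of 7 numbers: the shift along the tool's x, y, z in units of 50 mm (1.0 is 50 mm), then the turn, a rotation vector about the tool's x, y, z in units of 8 degrees (1.0 is 8 degrees), then the opening, from -1 (shut) to 1 (fully open), so that 0 is half open. In form: [[dx, dy, dz, ax, ay, az, jaw], ...]. A call has exactly 10 rows; each row is the pose to reach, as a shift and turn from the pose commanded when the call began, along the tool's axes at that moment; what a row does not reach only later rows make up. A row lasts 1/8 s, in which the tool goes at most 62.5 mm and 10.7 degrees, less where a joint would pass 70% of its speed; a pose out of reach is approached as far as the arm can. A call with a gripper value outside its range is refused whole. The fingers move at their own pace and stop on an object; FORCE is the grip in N (left out, the last holds). Time passes only in rows, so rows that repeat a pose let the fingers close, or fill a call up. It gives the time, the measured TCP pose, the force, the opening and the grip force at its end, in the units of the state.
- manip.get_obs(): the state, without advancing time (a new reading comes with each control period).
- manip.camera(name): name is "side" or "top"; returns (picture, depth): 420x560x3 uint8, red, green, blue; 420x560 float32, m along the optical axis (not along the pixel's ray), 0 where there is no reading.
- manip.get_calibration(name): a dict with "fx", "fy", "cx", "cy" (pixels), "xyz" and "orientation" of the camera in the world. Camera axes: x right, y up, looking along -z (the intrinsics and any distortion apply to the point x, -y, -z); pixel columns grow to the right and rows downward; lengths in m; the calibration is good to about 2 mm. A picture is of the moment at which its call begins. get_calibration takes no time and is no camera call.
- manip.hand_in(): hands the job in; it is judged then, once.
Trained networks look in the newest picture that a camera, given by its name, has taken for a name from the list of things; names that differ only in an ending like _2 or _b are one class to them, and where a whole thing is asked for, a point or a joint stands for the part that bears it (a point fixed in the world has none). Each returns a list of dicts, best first, with "p" (0 to 1); they miss things now and then, are a little off and sometimes report something else, mostly with a low value. They report only what shows in the picture. A call takes as long as a camera call.
- manip.find_in(thing, camera): "box" ([left, top, right, bottom] in pixels, round what is visible of it).
- manip.trace(thing, camera): "pixels" (420x560 bool, what is visible of it) and "box" ([left, top, right, bottom] in pixels, round what is visible of it).
- manip.tip_of(thing, camera): "pixel" ([column, row] in pixels: a listed point, or the origin of a listed thing).
The state is a dict: "clock": time; "joint_pos": joint angles; "joint_velocities": joint speeds; "tau": joint torques, N m; "position": TCP position; "ee_rot": TCP orientation; "ft_force": force on the tool from outside, world axes, zero at the start; "torque": the same for the moment, N m; "grip_width": opening from 0.0 (shut) to 1.0 (fully open); "grasp_force": force on a finger pad.
Only numpy, scipy, OpenCV 4.12 (cv2) and the standard library are available. Lean on these libraries where they do the work, as an engineer would, in place of code of your own. Each camera call takes 0.05 s, during which the arm holds its last target. There are 200 camera calls.

## Working session

There is one attempt and no reset: what is moved stays moved. The work goes in short steps, Python scripts to look and compute and a shell command to move; the robot and the scene stay as the last step left them, time stands still between calls to the robot, and variables do not carry over. Pictures are saved under pics/ and viewed, at most 10 in all, crops included, and the job is handed in when it is done.

```bash
ls; mkdir -p pics
cat > h.py <<'E'
import numpy as np,cv2
from scipy.spatial.transform import Rotation as R
from workcell import manip
def ray(px,cam):
    c=manip.get_calibration(cam)
    d=np.array([(px[0]-c['cx'])/c['fx'],-(px[1]-c['cy'])/c['fy'],-1.])
    return np.array(c['xyz']),R.from_quat(c['orientation']).apply(d)
def atz(px,cam,z):
    o,d=ray(px,cam); return o+d*(z-o[2])/d[2]
def atd(px,cam,dep):
    o,d=ray(px,cam); return o+d*dep
E
python3 - <<'E'
from h import *
np.set_printoptions(precision=4,suppress=True)
for c in ("side","top"):
    k=manip.get_calibration(c); print(c,k)
    im,d=manip.camera(c); cv2.imwrite(f"pics/{c}0.png",im[:,:,::-1])
    for t in ("gate_hinge","gate_corner","latch_pivot","latch_knob","catch","catch_seat","guard","jar","shot_tray","bench_block"):
        for r in manip.tip_of(t,c)[:2]:
            u,v=r['pixel']; z={"gate_corner":.2,"guard":0,"jar":0,"shot_tray":0,"bench_block":0}.get(t,.185)
            dd=d[int(np.clip(round(v),0,419)),int(np.clip(round(u),0,559))]
            print(t,np.round([u,v],1),round(r['p'],2),'plane',atz((u,v),c,z),'depth',atd((u,v),c,dd))
o=manip.get_obs();print(o)
E
```

```text
pics
side {'fx': 508.46624555906965, 'fy': 508.46624555906965, 'cx': 279.1948047818784, 'cy': 210.39144392184485, 'xyz': array([ 0.0742, -0.7317,  0.8444]), 'orientation': array([ 0.4165, -0.1313, -0.2891,  0.8519])}
gate_hinge [268.7 167. ] 0.75 plane [0.6493 0.091  0.185 ] depth [0.6369 0.0732 0.1993]
gate_corner [318.3 217.5] 0.66 plane [ 0.6059 -0.1386  0.2   ] depth [ 0.5843 -0.1627  0.2262]
gate_corner [266.1 166.8] 0.57 plane [0.6321 0.0767 0.2   ] depth [0.8043 0.3263 0.001 ]
latch_pivot [273.1 180.6] 0.93 plane [0.6242 0.0396 0.185 ] depth [0.6178 0.0306 0.1927]
latch_knob [281.6 221.6] 0.88 plane [ 0.551  -0.0887  0.185 ] depth [ 0.5452 -0.0964  0.193 ]
catch [322.6 228.3] 0.86 plane [ 0.6027 -0.1562  0.185 ] depth [ 0.5979 -0.1615  0.1911]
catch_seat [315.  232.8] 0.91 plane [ 0.5819 -0.1574  0.185 ] depth [ 0.5785 -0.1612  0.1894]
guard [338.8 242. ] 0.96 plane [ 0.7481 -0.0594  0.    ] depth [ 0.7007 -0.1067  0.0594]
guard [259.9 369.6] 0.73 plane [ 0.3813 -0.2386  0.    ] depth [ 0.3739 -0.2505  0.0203]
jar [246.5 195.3] 0.77 plane [ 0.6776  0.2445 -0.    ] depth [0.66 
[... 1332 characters left out ...]
6.6 309.1] 0.94 plane [ 0.3872 -0.2394  0.    ] depth [ 0.3909 -0.2348  0.0245]
bench_block [244.2 204.9] 0.68 plane [0.6355 0.0401 0.    ] depth [0.6267 0.0337 0.1905]
{'clock': 1.1, 'joint_pos': array([-1.3496,  0.3322, -0.0647,  1.4601,  0.0216,  1.3499, -0.0885]), 'joint_velocities': array([-0.0015,  0.0003, -0.0001,  0.001 , -0.0017, -0.001 , -0.0009]), 'tau': array([ -0.    , -62.5224,   0.0496, -39.1841,   0.0166,   0.0016,
         0.    ]), 'position': array([0.1508, 0.6065, 0.2453]), 'ee_rot': array([ 0.1216,  0.9926,  0.    , -0.    ]), 'ft_force': array([-0.0623,  0.2942, -0.505 ]), 'torque': array([-0.0127,  0.0179,  0.0468]), 'grasp_force': 0.0, 'grip_width': 0.998491658258972}
```

View pics/side0.png

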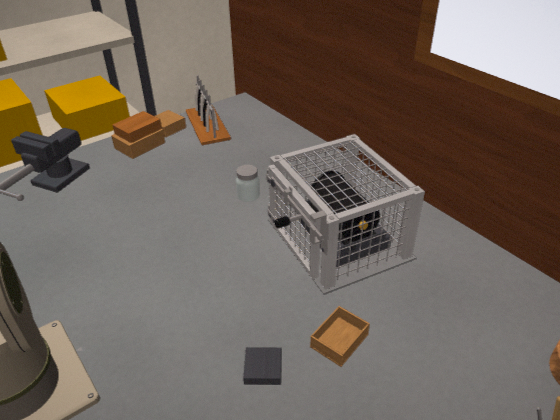

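View pics/top0.png

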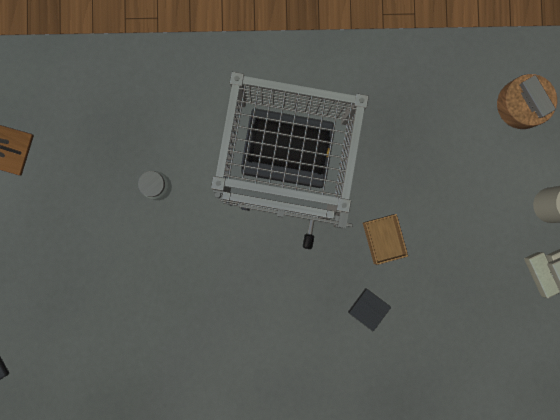

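Run:
```python
from h import *
from scipy.optimize import least_squares
np.set_printoptions(precision=4,suppress=True)
def proj(P,c):
    k=manip.get_calibration(c); q=R.from_quat(k['orientation']).inv().apply(np.array(P)-k['xyz'])
    return np.array([k['cx']+k['fx']*q[0]/-q[2],k['cy']-k['fy']*q[1]/-q[2]])
M=[('H',0,0,.185,'side',268.7,167),('H',0,0,.185,'top',219.9,194.5),('C',.235,0,.2,'side',318.3,217.5),('C',.235,0,.2,'top',336.9,214.6),
('P',.06,None,.185,'side',273.1,180.6),('K',.195,.06,.185,'side',281.6,221.6),('K',.195,.06,.185,'top',308.2,237.7)]
def gp(p,u,n,z):
    if n is None:n=p[3]
    c,s=np.cos(p[2]),np.sin(p[2]); return [p[0]+u*c+n*s,p[1]+u*s-n*c,z]   # n = u rotated -90
f=lambda p:np.concatenate([proj(gp(p,m[1],m[2],m[3]),m[4])-m[5:] for m in M])
r=least_squares(f,[.649,.086,-1.76,.015],loss='soft_l1',x_scale=[.1,.1,.1,.01])
p=r.x;print(p,'yaw deg',np.degrees(p[2]));
for m,e in zip(M,f(p).reshape(-1,2)):print(m[0],m[4],e)
K=np.array(gp(p,.195,.06,.185));print('knob',K)
# check knob with depth blob: dark pixels near knob in top/side
for c,px in(('top',(308,241)),('side',(282,221))):
    im,d=manip.camera(c)
    for t in manip.trace('latch_knob',c)[:1]:
        ys,xs=np.nonzero(t['pixels']);
        pts=np.array([atd((x,y),c,d[y,x]) for x,y in zip(xs,ys) if d[y,x]>0]);pts=pts[(pts[:,2]>.165)&(pts[:,2]<.205)&(np.hypot(*(pts[:,:2]-K[:2]).T)<.03)]
        print(c,t['p'],t['box'],len(pts),pts.mean(0),pts.min(0),pts.max(0))
o=manip.get_obs();T=R.from_quat(o['ee_rot']).as_matrix();print('toolaxes',T, o['position'],o['clock'])
print('yaw of tool y',np.degrees(np.arctan2(T[1,1],T[0,1])))
```

```text
[ 0.6491  0.0884 -1.7641  0.0178] yaw deg -101.07793873047667
H side [0.5464 0.5079]
H top [-3.3024 -0.113 ]
C side [0.4155 1.2848]
C top [-3.1822 -0.192 ]
P side [0.2706 1.9725]
K side [1.5021 0.3455]
K top [-0.2622  3.1638]
knob [ 0.5527 -0.0914  0.185 ]
top 0.97 [240.0, 202.1, 350.4, 247.9] 168 [ 0.5566 -0.0916  0.1923] [ 0.5387 -0.1015  0.1858] [ 0.5822 -0.0809  0.1995]
side 0.73 [272.3, 177.7, 325.2, 244.0] 163 [ 0.5531 -0.0958  0.1898] [ 0.5347 -0.1034  0.1792] [ 0.5821 -0.0844  0.1984]
toolaxes [[-0.9704  0.2413 -0.    ]
 [ 0.2413  0.9704  0.0002]
 [ 0.      0.0002 -1.    ]] [0.1508 0.6066 0.2454] 1.3
yaw of tool y 76.03463548054961
```

```bash
python3 -m pendant '[[-1.08,-0.61,-0.3,0,0,0,0.2],[-2.16,-1.22,-0.6,0,0,0,0.2],[-3.24,-1.83,-0.8,0,0,0,0.2],[-4.32,-2.44,-0.8,0,0,0,0.2],[-5.4,-3.05,-0.8,0,0,0,0.2],[-6.46,-3.68,-0.8,0,0,0,0.2],[-7.05,-4.66,-0.8,0,0,0,0.2],[-7.64,-5.64,-0.8,0,0,0,0.2],[-8.23,-6.62,-0.8,0,0,0,0.2],[-8.8,-7.6,-0.8,0,0,0,0.2]]' 40
python3 -m pendant '[[-0.6,-1,0,0,0,0,0.1],[-1.2,-2,0,0,0,-0.36,0.1],[-1.8,-3,0,0,0,-0.36,0.1],[-2.39,-4,0,0,0,-0.36,0.1],[-2.39,-4,0,0,0,-0.36,0.1],[-2.39,-4,0.4,0,0,-0.36,0.1],[-2.39,-4,0.8,0,0,-0.36,0.1],[-2.39,-4,0.8,0,0,-0.36,0.1],[-2.39,-4,0.8,0,0,-0.36,0.1],[-2.39,-4,0.8,0,0,-0.36,0.1]]'
python3 - <<'E'
from h import *
np.set_printoptions(precision=4,suppress=True)
o=manip.get_obs();T=R.from_quat(o['ee_rot']).as_matrix();e=np.array([.554,-.0915,.185])-o['position']
print(o['position'],o['joint_pos'],'remaining units tool',T.T@e/.05,'yawy',np.degrees(np.arctan2(T[1,1],T[0,1])),o['ft_force'])
for c in('side','top'):
    im,d=manip.camera(c);cv2.imwrite(f'pics/{c}1.png',cv2.resize(im[140:300,200:400,::-1],None,fx=3,fy=3))
E
```

```text
clock: 2.55
position: [0.4865, 0.1297, 0.2856]
ee_rot: [0.122, 0.993, 0.0, 0.0]
ft_force: [1.4, -0.2, -0.0]
grip_width: 0.605
grasp_force: 0.0
clock: 3.8
position: [0.5542, -0.0912, 0.2463]
ee_rot: [0.096, 0.995, 0.0, 0.001]
ft_force: [0.2, 0.1, -0.2]
grip_width: 0.553
grasp_force: 0.0
[ 0.5542 -0.0912  0.2463] [-0.4128  0.2014  0.5713  1.66   -0.1126  1.3116  1.5556] remaining units tool [ 0.0055 -0.0069  1.225 ] yawy 78.92716351250878 [ 0.1804  0.056  -0.186 ]
```

View pics/side1.png

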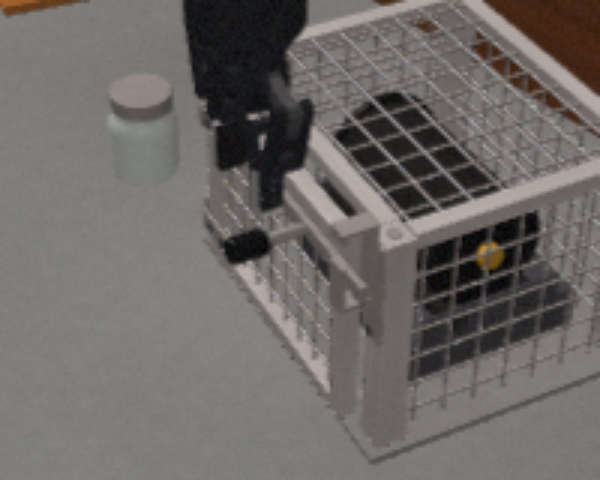

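```bash
python3 -m pendant '[[0.04,0,0.4,0,0,0,0.1],[0.04,0,0.8,0,0,0,0.1],[0.04,0,1.22,0,0,0,0.1],[0.04,0,1.22,0,0,0,0.1],[0.04,0,1.22,0,0,0,-1],[0.04,0,1.22,0,0,0,-1],[0.04,0,1.22,0,0,0,-1],[0.04,0,1.22,0,0,0,-1],[0.04,0,1.22,0,0,0,-1],[0.04,0,1.22,0,0,0,-1]]' 30
python3 - <<'E'
from h import *
im,d=manip.camera('side');cv2.imwrite('pics/side2.png',cv2.resize(im[140:300,200:400,::-1],None,fx=3,fy=3))
E
```

```text
clock: 5.15
position: [0.5524, -0.0914, 0.1855]
ee_rot: [0.097, 0.995, 0.0, 0.001]
ft_force: [-2.6, -1.7, 6.9]
grip_width: 0.216
grasp_force: 29.6
```

View pics/side2.png

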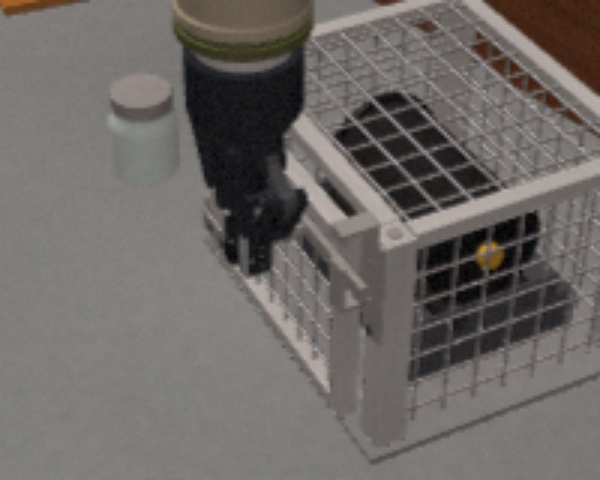

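```bash
python3 -m pendant '[[0,0,-0.02,0,0,0,-1],[0,0,-0.04,0,0,0,-1],[0,0,-0.06,0,0,0,-1],[0,0,-0.08,0,0,0,-1],[0,0,-0.1,0,0,0,-1],[0,0,-0.12,0,0,0,-1],[0,0,-0.14,0,0,0,-1],[0,0,-0.14,0,0,0,-1],[0,0,-0.14,0,0,0,-1],[0,0,-0.14,0,0,0,-1]]'
```

```text
clock: 6.45
position: [0.5518, -0.091, 0.1913]
ee_rot: [0.097, 0.995, 0.0, -0.0]
ft_force: [-2.1, -1.4, -2.9]
grip_width: 0.22
grasp_force: 29.5
```

```bash
python3 -m pendant '[[0,0,-0.01,0,0,0,-1],[0,0,-0.02,0,0,0,-1],[0,0,-0.03,0,0,0,-1],[0,0,-0.04,0,0,0,-1],[0,0,-0.04,0,0,0,-1],[0,0,-0.04,0,0,0,-1],[0,0,-0.04,0,0,0,-1],[0,0,-0.04,0,0,0,-1],[0,0,-0.04,0,0,0,-1],[0,0,-0.04,0,0,0,-1]]'
```

```text
clock: 7.7
position: [0.5519, -0.091, 0.1933]
ee_rot: [0.097, 0.995, 0.0, 0.0]
ft_force: [-0.4, -3.0, -2.3]
grip_width: 0.224
grasp_force: 29.5
```

```bash
python3 -m pendant '[[0,0,-0.01,0,0,0,-1],[0,0,-0.02,0,0,0,-1],[0,0,-0.03,0,0,0,-1],[0,0,-0.03,0,0,0,-1],[0,0,-0.03,0,0,0,-1],[0,0,-0.03,0,0,0,-1],[0,0,-0.03,0,0,0,-1],[0,0,-0.03,0,0,0,-1],[0,0,-0.03,0,0,0,-1],[0,0,-0.03,0,0,0,-1]]'
```

```text
clock: 8.95
position: [0.5519, -0.091, 0.1948]
ee_rot: [0.097, 0.995, 0.0, -0.0]
ft_force: [-0.1, -1.4, -4.4]
grip_width: 0.22
grasp_force: 29.4
```

```bash
python3 -m pendant '[[0,0,-0.01,0,0,0,-1],[0,0,-0.02,0,0,0,-1],[0,0,-0.03,0,0,0,-1],[0,0,-0.03,0,0,0,-1],[0,0,-0.03,0,0,0,-1],[0,0,-0.03,0,0,0,-1],[0,0,-0.03,0,0,0,-1],[0,0,-0.03,0,0,0,-1],[0,0,-0.03,0,0,0,-1],[0,0,-0.03,0,0,0,-1]]'
```

```text
clock: 10.2
position: [0.5519, -0.0908, 0.1963]
ee_rot: [0.097, 0.995, 0.0, 0.0]
ft_force: [-0.2, 1.0, -4.2]
grip_width: 0.218
grasp_force: 29.4
```

```bash
python3 -m pendant '[[0,0,-0.01,0,0,0,-1],[0,0,-0.02,0,0,0,-1],[0,0,-0.03,0,0,0,-1],[0,0,-0.03,0,0,0,-1],[0,0,-0.03,0,0,0,-1],[0,0,-0.03,0,0,0,-1],[0,0,-0.03,0,0,0,-1],[0,0,-0.03,0,0,0,-1],[0,0,-0.03,0,0,0,-1],[0,0,-0.03,0,0,0,-1]]'
```

```text
clock: 11.45
position: [0.5519, -0.0908, 0.1978]
ee_rot: [0.097, 0.995, 0.0, 0.0]
ft_force: [1.9, 3.2, -3.1]
grip_width: 0.221
grasp_force: 29.5
```

```bash
python3 -m pendant '[[0,0,-0.01,0,0,0,-1],[0,0,-0.02,0,0,0,-1],[0,0,-0.02,0,0,0,-1],[0,0,-0.02,0,0,0,-1],[0,0,-0.02,0,0,0,-1],[0,0,-0.02,0,0,0,-1],[0,0,-0.02,0,0,0,-1],[0,0,-0.02,0,0,0,-1],[0,0,-0.02,0,0,0,-1],[0,0,-0.02,0,0,0,-1]]'
```

```text
clock: 12.7
position: [0.5519, -0.0908, 0.1988]
ee_rot: [0.097, 0.995, 0.0, 0.0]
ft_force: [3.2, 5.0, -3.4]
grip_width: 0.225
grasp_force: 29.4
```

```bash
python3 -m pendant '[[0,0.01,-0.01,0,0,0,-1],[0,0.01,-0.02,0,0,0,-1],[0,0.01,-0.03,0,0,0,-1],[0,0.01,-0.03,0,0,0,-1],[0,0.01,-0.03,0,0,0,-1],[0,0.01,-0.03,0,0,0,-1],[0,0.01,-0.03,0,0,0,-1],[0,0.01,-0.03,0,0,0,-1],[0,0.01,-0.03,0,0,0,-1],[0,0.01,-0.03,0,0,0,-1]]'
```

```text
clock: 13.95
position: [0.5519, -0.0906, 0.2003]
ee_rot: [0.097, 0.995, 0.0, -0.0]
ft_force: [1.7, 2.7, -1.9]
grip_width: 0.224
grasp_force: 29.5
```

```bash
python3 -m pendant '[[0,0,-0.01,0,0,0,-1],[0,0,-0.02,0,0,0,-1],[0,0,-0.02,0,0,0,-1],[0,0,-0.02,0,0,0,-1],[0,0,-0.02,0,0,0,-1],[0,0,-0.02,0,0,0,-1],[0,0,-0.02,0,0,0,-1],[0,0,-0.02,0,0,0,-1],[0,0,-0.02,0,0,0,-1],[0,0,-0.02,0,0,0,-1]]'
```

```text
clock: 15.2
position: [0.5519, -0.0905, 0.2012]
ee_rot: [0.097, 0.995, 0.0, -0.0]
ft_force: [1.4, 1.8, -3.7]
grip_width: 0.218
grasp_force: 29.4
```

```bash
python3 -m pendant '[[0,0.005,-0.01,0,0,0,-1],[0,0.005,-0.02,0,0,0,-1],[0,0.005,-0.03,0,0,0,-1],[0,0.005,-0.03,0,0,0,-1],[0,0.005,-0.03,0,0,0,-1],[0,0.005,-0.03,0,0,0,-1],[0,0.005,-0.03,0,0,0,-1],[0,0.005,-0.03,0,0,0,-1],[0,0.005,-0.03,0,0,0,-1],[0,0.005,-0.03,0,0,0,-1]]'
```

```text
clock: 16.45
position: [0.552, -0.0903, 0.2028]
ee_rot: [0.097, 0.995, 0.0, -0.0]
ft_force: [1.5, 1.3, -2.8]
grip_width: 0.219
grasp_force: 29.5
```

```bash
python3 -m pendant '[[0,0.005,-0.01,0,0,0,-1],[0,0.005,-0.02,0,0,0,-1],[0,0.005,-0.02,0,0,0,-1],[0,0.005,-0.02,0,0,0,-1],[0,0.005,-0.02,0,0,0,-1],[0,0.005,-0.02,0,0,0,-1],[0,0.005,-0.02,0,0,0,-1],[0,0.005,-0.02,0,0,0,-1],[0,0.005,-0.02,0,0,0,-1],[0,0.005,-0.02,0,0,0,-1]]'
```

```text
clock: 17.7
position: [0.552, -0.0901, 0.2038]
ee_rot: [0.097, 0.995, -0.0, -0.0]
ft_force: [0.4, -0.2, -3.8]
grip_width: 0.221
grasp_force: 29.5
```

```bash
python3 -m pendant '[[0,0.005,-0.01,0,0,0,-1],[0,0.005,-0.02,0,0,0,-1],[0,0.005,-0.03,0,0,0,-1],[0,0.005,-0.03,0,0,0,-1],[0,0.005,-0.03,0,0,0,-1],[0,0.005,-0.03,0,0,0,-1],[0,0.005,-0.03,0,0,0,-1],[0,0.005,-0.03,0,0,0,-1],[0,0.005,-0.03,0,0,0,-1],[0,0.005,-0.03,0,0,0,-1]]'
python3 - <<'E'
from h import *
im,d=manip.camera('side');cv2.imwrite('pics/side3.png',cv2.resize(im[190:270,250:350,::-1],None,fx=6,fy=6))
E
```

```text
clock: 18.95
position: [0.552, -0.0899, 0.2053]
ee_rot: [0.097, 0.995, -0.0, -0.0]
ft_force: [-2.0, -3.1, -2.6]
grip_width: 0.22
grasp_force: 29.5
```

View pics/side3.png

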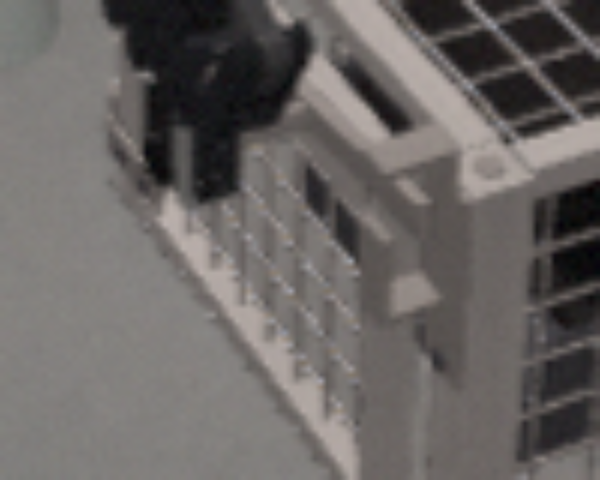

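```bash
python3 -m pendant '[[0,0,-0.01,0,0,0,-1],[0,0,-0.02,0,0,0,-1],[0,0,-0.025,0,0,0,-1],[0,0,-0.025,0,0,0,-1],[0,0,-0.025,0,0,0,-1],[0,0,-0.025,0,0,0,-1],[0,0,-0.025,0,0,0,-1],[0,0,-0.025,0,0,0,-1],[0,0,-0.025,0,0,0,-1],[0,0,-0.025,0,0,0,-1]]'
```

```text
clock: 20.25
position: [0.5521, -0.0897, 0.2065]
ee_rot: [0.097, 0.995, 0.0, 0.0]
ft_force: [-0.8, -3.1, -2.9]
grip_width: 0.217
grasp_force: 29.5
```

```bash
python3 -m pendant '[[0,0,-0.01,0,0,0,-1],[0,0,-0.02,0,0,0,-1],[0,0,-0.02,0,0,0,-1],[0,0,-0.02,0,0,0,-1],[0,0,-0.02,0,0,0,-1],[0,0,-0.02,0,0,0,-1],[0,0,-0.02,0,0,0,-1],[0,0,-0.02,0,0,0,-1],[0,0,-0.02,0,0,0,-1],[0,0,-0.02,0,0,0,-1]]'
```

```text
clock: 21.5
position: [0.552, -0.0896, 0.2074]
ee_rot: [0.097, 0.995, 0.0, -0.0]
ft_force: [1.7, -2.1, -12.8]
grip_width: 0.219
grasp_force: 29.6
```

```bash
python3 -m pendant '[[0,0,0.03,0,0,0,-1],[0,0,0.06,0,0,0,-1],[0,0,0.09,0,0,0,-1],[0,0,0.115,0,0,0,-1],[0,0,0.115,0,0,0,-1],[0.02,0,0.115,0,0,0,-1],[0.04,0,0.115,0,0,0,-1],[0.06,0,0.115,0,0,0,-1],[0.07,0,0.115,0,0,0,-1],[0.07,0,0.115,0,0,0,-1]]'
```

```text
clock: 22.75
position: [0.549, -0.0886, 0.202]
ee_rot: [0.096, 0.995, 0.0, 0.0]
ft_force: [2.9, -1.0, 1.7]
grip_width: 0.218
grasp_force: 32.3
```

```bash
python3 -m pendant '[[0.01,0,0,0,0,0,-1],[0.02,0,0,0,0,0,-1],[0.03,0,0,0,0,0,-1],[0.04,0,0,0,0,0,-1],[0.04,0,0,0,0,0,-1],[0.04,0,0,0,0,0,-1],[0.04,0,0,0,0,0,-1],[0.04,0,0,0,0,0,-1],[0.04,0,0,0,0,0,-1],[0.04,0,0,0,0,0,-1]]'
```

```text
clock: 24.0
position: [0.5467, -0.0876, 0.2016]
ee_rot: [0.096, 0.995, 0.001, -0.0]
ft_force: [3.9, 3.2, -0.8]
grip_width: 0.224
grasp_force: 33.8
```

```bash
python3 -m pendant '[[0.02,0.005,0,0,0,0.03,-1],[0.04,0.01,0,0,0,0.05,-1],[0.06,0.015,0,0,0,0.08,-1],[0.08,0.02,0,0,0,0.1,-1],[0.08,0.02,0,0,0,0.13,-1],[0.08,0.02,0,0,0,0.15,-1],[0.08,0.02,0,0,0,0.2,-1],[0.08,0.02,0,0,0,0.25,-1],[0.08,0.02,0,0,0,0.3,-1],[0.08,0.02,0,0,0,0.35,-1]]'
python3 - <<'E'
from h import *
o=manip.get_obs();T=R.from_quat(o['ee_rot']).as_matrix();H=np.array([.6491,.0884,0])
r=o['position']-H;r[2]=0;print(np.hypot(*r[:2]), 'tooly',np.degrees(np.arctan2(T[1,1],T[0,1])), 'angle now', np.arctan2(r[1],r[0])-(-1.7641-np.arctan2(.06,.195)))
print(T.T@o['ft_force'])
a=np.array([.02,.05,.1,.15,.2,.26,.32,.38,.44,.5,.6,.7,.8,.9])
for f in a:
    d=T.T@(R.from_rotvec([0,0,-f]).apply(r)-r)/.05; print(f,d[:2].round(3),'az',(np.degrees(f)/8).round(2))
E
```

```text
clock: 25.25
position: [0.5427, -0.0852, 0.2014]
ee_rot: [0.12, 0.993, 0.001, -0.001]
ft_force: [2.7, 4.9, 0.3]
grip_width: 0.218
grasp_force: 31.0
0.20360965093797348 tooly 76.25048018727259 angle now -0.05780405474485484
[-1.4557035   5.4427175  -0.33328331]
0.02 [0.077 0.026] az 0.14
0.05 [0.192 0.067] az 0.36
0.1 [0.381 0.143] az 0.72
0.15 [0.566 0.229] az 1.07
0.2 [0.746 0.324] az 1.43
0.26 [0.955 0.449] az 1.86
0.32 [1.157 0.587] az 2.29
0.38 [1.35  0.737] az 2.72
0.44 [1.534 0.898] az 3.15
0.5 [1.708 1.07 ] az 3.58
0.6 [1.973 1.378] az 4.3
0.7 [2.207 1.711] az 5.01
0.8 [2.406 2.066] az 5.73
0.9 [2.569 2.44 ] az 6.45
```

```bash
python3 -m pendant '[[0.077,0.035,0,0,0,0.14,-1],[0.154,0.067,0,0,0,0.29,-1],[0.23,0.098,0,0,0,0.43,-1],[0.38,0.158,0,0,0,0.72,-1],[0.566,0.244,0,0,0,1.07,-1],[0.746,0.34,0,0,0,1.43,-1],[0.955,0.465,0,0,0,1.86,-1],[1.157,0.602,0,0,0,2.29,-1],[1.35,0.752,0,0,0,2.72,-1],[1.534,0.913,0,0,0,3.15,-1]]'
python3 - <<'E'
from h import *
o=manip.get_obs();T=R.from_quat(o['ee_rot']).as_matrix();H=np.array([.6491,.0884,0])
r=o['position']-H;r[2]=0;print(np.hypot(*r[:2]), 'tooly',np.degrees(np.arctan2(T[1,1],T[0,1])), 'opened', (-1.7641-np.arctan2(.06,.195))-np.arctan2(r[1],r[0]),o['joint_pos'])
print(T.T@o['ft_force'])
for f in np.arange(1,11)*.11:
    d=T.T@(R.from_rotvec([0,0,-f]).apply(r)-r)/.05; print(f,d[:2].round(3),'az',(np.degrees(f)/8).round(2))
E
```

```text
clock: 26.5
position: [0.4794, -0.0237, 0.2018]
ee_rot: [0.335, 0.942, 0.0, 0.0]
ft_force: [6.2, 2.6, -2.8]
grip_width: 0.22
grasp_force: 30.7
0.2033527500466771 tooly 50.81832111091456 opened 0.4953050655052209 [-0.56807556  0.02496267  0.53602841  1.91672534 -0.01378026  1.20243065
  0.85971235]
[-3.20862429  5.94132643  2.75850006]
0.11 [0.419 0.157] az 0.79
0.22 [0.818 0.359] az 1.58
0.33 [1.192 0.603] az 2.36
0.44 [1.538 0.887] az 3.15
0.55 [1.85  1.207] az 3.94
0.66 [2.125 1.56 ] az 4.73
0.77 [2.359 1.94 ] az 5.51
0.88 [2.551 2.344] az 6.3
0.99 [2.697 2.767] az 7.09
1.1 [2.796 3.203] az 7.88
```

```bash
python3 -m pendant '[[0.419,0.172,0,0,0,0.79,-1],[0.818,0.374,0,0,0,1.58,-1],[1.192,0.618,0,0,0,2.36,-1],[1.538,0.902,0,0,0,3.15,-1],[1.85,1.222,0,0,0,3.94,-1],[2.125,1.575,0,0,0,4.73,-1],[2.359,1.955,0,0,0,5.51,-1],[2.551,2.36,0,0,0,6.3,-1],[2.697,2.782,0,0,0,7.09,-1],[2.75,3,0,0,0,7.5,-1]]'
python3 - <<'E'
from h import *
o=manip.get_obs();T=R.from_quat(o['ee_rot']).as_matrix();H=np.array([.6491,.0884,0])
r=o['position']-H;r[2]=0;print(np.hypot(*r[:2]), 'tooly',np.degrees(np.arctan2(T[1,1],T[0,1])), 'opened', (-1.7641-np.arctan2(.06,.195))-np.arctan2(r[1],r[0]),o['joint_pos'])
print(T.T@o['ft_force'])
for f in np.arange(1,5)*.04:
    d=T.T@(R.from_rotvec([0,0,-f]).apply(r)-r)/.05; print(f,d[:2].round(3),'az',(np.degrees(f)/8).round(2))
E
```

```text
clock: 27.75
position: [0.4675, 0.1787, 0.2015]
ee_rot: [0.762, 0.648, -0.001, 0.001]
ft_force: [1.3, -1.0, -1.5]
grip_width: 0.219
grasp_force: 30.8
0.20277282327348348 tooly -9.22572094883691 opened -4.7427336073890185 [-0.76678731  0.08195435  0.32690018  1.85915438 -0.02625511  1.20567922
 -0.59253197]
[-0.74870919  1.42828204  1.47136265]
0.04 [0.154 0.051] az 0.29
0.08 [0.306 0.108] az 0.57
0.12 [0.455 0.172] az 0.86
0.16 [0.602 0.241] az 1.15
```

```bash
python3 -m pendant '[[0.1,0.03,0,0,0,0.2,-1],[0.23,0.078,0,0,0,0.43,-1],[0.23,0.07,0.05,0,0,0.43,-1],[0.23,0.06,0.1,0,0,0.43,-1],[0.23,0.055,0.16,0,0,0.43,-1],[0.23,0.05,0.22,0,0,0.43,-1],[0.23,0.05,0.28,0,0,0.43,-1],[0.23,0.05,0.31,0,0,0.43,-1],[0.23,0.05,0.31,0,0,0.43,-1],[0.23,0.05,0.31,0,0,0.43,-1]]'
```

```text
clock: 29.0
position: [0.4725, 0.1896, 0.1876]
ee_rot: [0.78, 0.625, 0.001, 0.0]
ft_force: [3.8, -2.1, 8.4]
grip_width: 0.215
grasp_force: 31.0
```

```bash
python3 -m pendant '[[0,0,0,0,0,0,-0.3],[0,0,0,0,0,0,0.1],[0,0,0,0,0,0,0.1],[0,0,0,0,0,0,0.1],[0,0,0,0,0,0,0.1],[0,0,0,0,0,0,0.1],[0,0,-0.4,0,0,0,0.1],[0,0,-0.9,0,0,0,0.1],[0,0,-1.6,0,0,0,0.1],[0,0,-2.4,0,0,0,0.1]]'
python3 -m pendant '[[0.5,0,-0.4,0,0,0,0.1],[1,0,-0.4,0,0,0,0.1],[2,0,-0.4,0,0,0,0.1],[3,0,-0.4,0,0,0,0.1],[3,0,-0.4,0,0,0,0.1],[3,0,-0.4,0,0,0,0.1],[3,0,-0.4,0,0,0,0.1],[3,0,-0.4,0,0,0,0.1],[3,0,-0.4,0,0,0,0.1],[3,0,-0.4,0,0,0,0.1]]'
python3 - <<'E'
from h import *
for c in('top','side'):
    im,d=manip.camera(c)
    for t,z in(("gate_hinge",.185),("gate_corner",.2),("latch_knob",.185)):
        for r in manip.tip_of(t,c)[:1]: print(c,t,r['p'],np.round(r['pixel'],1),atz(r['pixel'],c,z).round(4))
    if c=='side':cv2.imwrite('pics/side4.png',cv2.resize(im[100:300,150:400,::-1],None,fx=3,fy=3))
    else:cv2.imwrite('pics/top4.png',im[:,:,::-1])
E
```

```text
clock: 30.25
position: [0.4713, 0.1897, 0.3071]
ee_rot: [0.78, 0.626, -0.0, -0.0]
ft_force: [0.4, 1.1, 0.1]
grip_width: 0.55
grasp_force: 0.0
clock: 31.5
position: [0.5041, 0.3361, 0.3264]
ee_rot: [0.78, 0.626, 0.0, -0.0]
ft_force: [0.1, -0.4, -0.1]
grip_width: 0.55
grasp_force: 0.0
top gate_hinge 0.95 [215.6 193.7] [0.6505 0.0904 0.185 ]
top gate_corner 0.82 [192.3 309.2] [0.4252 0.1383 0.2   ]
top latch_knob 0.64 [165.6 283.5] [0.4748 0.1921 0.185 ]
side gate_hinge 0.85 [268.9 166.5] [0.651  0.0924 0.185 ]
side gate_corner 0.86 [170.3 188.1] [0.4187 0.1387 0.2   ]
side latch_knob 0.54 [180.2 177.5] [0.4643 0.1824 0.185 ]
```

View pics/side4.png

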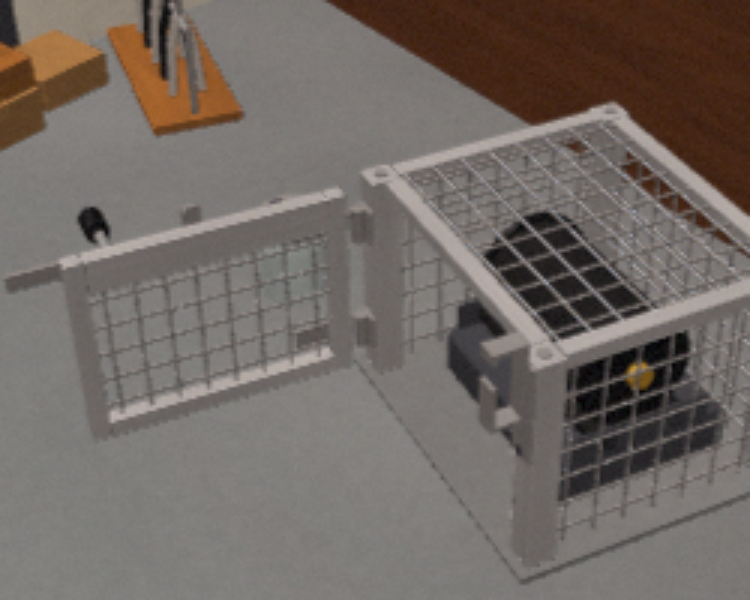

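View pics/top4.png

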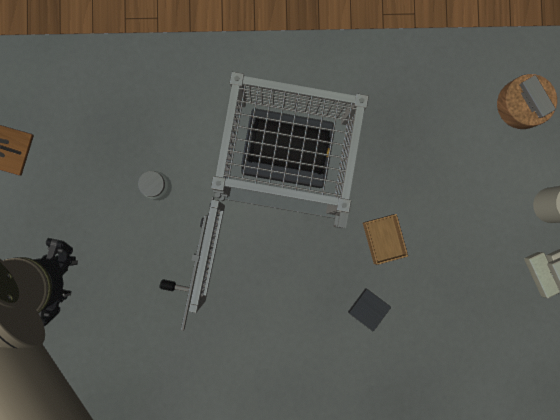

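The pictures show the gate standing square to the front with the bar parallel to its top rail, so it is back on its rest. The jar, tray and block have not moved, and the arm is clear.

```bash
python3 -c "
from workcell import manip
print(manip.hand_in())"
```

```text
the job is handed in; nothing more can be done
None
```

I handed the job in at about 32 s: the gate stands open at about 1.58 rad by my measurement, the latch bar is back on its rest, the arm is clear, and the jar, tray and block look unmoved; the hand-in returned no verdict.

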